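Turn the reagent carousel to the small bottle

ROBOT

A 6-joint arm with a two-finger parallel gripper is mounted at the origin on a cart in front of the work surface, level with it; the furniture and walls round the work are solid. World frame = base frame: x ahead of the robot, y to its left, z up, the work surface at z = 0. Lengths are in m, angles in degrees, forces in N, time in s.
With the tool pointing down it reaches from about 0.35 to 0.85 m from the base axis. Payload 8.1 kg.
Tool frame: the origin (TCP) lies at the very end of the fingers, on their centre line; the grasp point (between the pads) lies 19 mm behind it; z points along the fingers, y is the line along which they close (so a half turn about z gives the same grasp; the last joint's range is limited). The gripper opens to 85 mm and grips with 20 to 120 N. Pads are 22 mm wide; open, the fingers measure 114 mm over their backs; the gripper's body (76 mm by 85 mm) begins 54 mm behind the grasp point. The pads swing forward as they close: fully open they stand 13 mm farther back than shut.
Start: joints at [63.461, 7.471, 85.268, -0, 87.261, -4.893], TCP at [0.221, 0.558, 0.231] pointing down, gripper open.
Joint ranges: [-169.43, 169.43], [-51.17, 129.36], [1.28, 143.12], [-76.62, 256.62], [0, 156.53], [-152.29, 152.29]. Speed limits (degrees/s): [136.94, 136.94, 159.86, 180, 180, 180].

INTERFACE

Orientations are given as a 3x3 rotation matrix whose columns are the frame's x, y, z axes.
In Python, from station import monitor, optics, env gives the robot as it stands.
- The arm moves only by the tool carry_out, never from a script. Its argument "deltas" is a list of rows, each an object of numbers: "tx", "ty", "tz": the shift along the tool's x, y, z in cm; "yaw": the turn about the tool's z in rad. In form: [{"tx": .., "ty": .., "tz": .., "yaw": ..}, ...]. A call has 1 to 12 rows; each row is the pose to reach, as a shift and turn from the pose commanded when the call began, along the tool's axes at that moment; what a row does not reach only later rows make up. A row lasts 1/10 s, in which the tool goes at most 50 mm and 8.59 degrees, less where a joint would pass 70% of its speed; a pose out of reach is approached as far as the arm can. A call with a gripper value outside its range is refused whole. "jaw" is the finger opening in cm, from 0 to 8.54, set as the call begins (left out, the last holds). The fingers move at their own pace and stop on an object; the grip force is fixed at half the most. Time passes only in rows, so rows that repeat a pose let the fingers close. It gives the time, the measured TCP pose, the force, the opening and the grip force at its end, in the units of the state.
- monitor.read_state(): the state, without advancing time (a new reading comes with each control period).
- optics.grab_frame(name): name is "side" or "top" or "wrist"; returns a dict with "pixels" (480x640x3 uint8, blue, green, red), "intrinsics" (3x3 intrinsics, pixels), "dist_coeffs" ([k1, k2, p1, p2, k3] as OpenCV has them; the pictures are not rectified), "view" (4x4, takes a point from world to camera coordinates). Camera axes: x right, y up, looking along -z (the intrinsics and any distortion apply to the point x, -y, -z); pixel columns grow to the right and rows downward; lengths in m; the calibration is good to about 2 mm. A picture is of the moment at which its call begins. There is no depth.
- env.job_done(): hands the job in; it is judged then, once.
The state is a dict: "clock": time; "q": joint angles; "joint_vel": joint speeds; "joint_torque": joint torques, N m; "ee_pos": TCP position; "tcp_rot": TCP orientation; "wrist_force": force on the tool from outside, world axes, zero at the start; "moment": the same for the moment, N m; "grip_width": finger opening in m; "grasp_force": force on a finger pad.
Only numpy, scipy, OpenCV 4.12 (cv2) and the standard library are available. Lean on these libraries where they do the work, as an engineer would, in place of code of your own. Each camera call takes 0.05 s, during which the arm holds its last target. There are 200 camera calls.

TASK

Turn the round reagent carousel, gently pushing the upright posts on its rim with the fingertips, until the small screw-cap bottle (the stout one, not the slim vial) stands squarely in line with the arrow on the carousel's fixed foot, then move the hand clear. Either direction of turning will do. Do not touch or lift the things standing on the carousel, and leave everything round it on the bench where it is.

Things in the scene. Friction and masses are not known exactly. Their poses are not given: they have to be found in the camera images.
- foot: fixed bare-metal foot under the carousel, 196 mm across, 10 mm high; origin on the bench at the turning axis, z up. Its flat arrow tongue sticks out from under the disc along the foot's -x, which looks roughly towards the robot, ending 145 mm from the axis, 34 mm wide, 18 mm high. Bolted down; free bench towards the robot, to the left a water bath about 0.2 m high, an evaporator's glass hanging over it.
- pointer (a point): the dark arrowhead on top of the foot's tongue, 136 mm from the turning axis along the foot's -x, 16 mm above the bench. The bottle must stand on the line from the axis to this point.
- turntable: white disc with a dark mat, 250 mm across, 12 mm thick; origin on the turning axis at its underside, 12 mm above the bench; x and y turn with it, z up. Turns both ways without stops, with slight friction (under 1 N at a post), and stays where left. On it, 62 mm from the axis at 0, 72, 144, 216 and 288 degrees from its x axis, midway between the posts, stand five things in any order.
- post_1 (a point): centre of the top of an upright round aluminium post on the turntable's rim, 12 mm thick, 115 mm from the axis, top 84 mm above the bench, collar at its foot 18 mm across and 4 mm high. It stands at 36 degrees from the turntable's x axis, counterclockwise from above.
- post_2 (a point): the same of the like post at 108 degrees.
- post_3 (a point): the same of the like post at 180 degrees.
- post_4 (a point): the same of the like post at 252 degrees.
- post_5 (a point): the same of the like post at 324 degrees.
- bottle: the small bottle to be brought to the arrow: round, with a screw cap, 42 mm across, 85 mm high (top 109 mm above the bench); loose on the carousel. Wider than the vial, closed and shouldered unlike the flask and the beaker. Origin at the centre of its underside.
- flask: small conical glass flask, open narrow neck, 51 mm across, 85 mm high, loose on the carousel; origin under its centre.
- beaker: small glass beaker, 46 mm across, 57 mm high, loose on the carousel; origin under its centre.
- vial: slim screw-cap vial, 27 mm across, 61 mm high, loose on the carousel; origin under its centre.
- stopper: rubber stopper, 31 mm across, 28 mm high, loose on the carousel; origin under its centre.
- tape_roll: roll of tape lying on the bench to the right, 84 mm across, 19 mm high; leave alone. Origin under its centre.
- tall_beaker: larger glass beaker on the bench to the left, 72 mm across, 93 mm high; leave alone. Origin under its centre.
- marker: marker pen lying along the bench's front edge, left of the carousel, 138 x 17 x 18 mm; leave alone. Origin under its centre.
- grease_tube: tube of grease lying on the bench to the left, 100 x 32 x 22 mm; leave alone. Origin under its centre.
Mind the look-alikes: they are no part of the job. What is shaped like the bottle but green is not meant.

How it is judged:
By the outcome, as a careful person would: the job done as asked, in the order asked, and still so for the second after the job is handed in, with the robot touching nothing.
It also fails if it takes over 72 s, if anything falls off the work surface, if the arm or the gripper's body presses on something with over 40 N, if the wrist force passes 120 N, or if a joint passes its speed limit or range.

## Working session

There is one attempt and no reset: what is moved stays moved. The work goes in short steps, Python scripts to look and compute and a tool call to move; the robot and the scene stay as the last step left them, time stands still between calls to the robot, and variables do not carry over. Pictures are saved under pics/ and viewed, at most 10 in all, crops included, and the job is handed in when it is done.

Besides the shell and the picture viewer there is one more tool, called after "Emit:" by a JSON object that holds its "name" and its "arguments". carry_out: Moves the arm, as the interface text tells. Its arguments: {"type":"object","properties":{"deltas":{"type":"array"},"jaw":{"type":"number"}},"required":["deltas"]}

```bash
mkdir -p pics
cat > h.py <<'E'
import numpy as np, cv2
from station import monitor, optics, env
def grab(n,save=None):
    f=optics.grab_frame(n)
    if save: cv2.imwrite('pics/'+save,f['pixels'])
    return f
def ray(f,px):
    K=np.array(f['intrinsics']);d=np.array(f['dist_coeffs'])
    u=cv2.undistortPoints(np.array([[px]],float),K,d)[0,0]
    V=np.array(f['view']);R=V[:3,:3];t=V[:3,3]
    return -R.T@t, R.T@np.array([u[0],-u[1],-1.])
def onz(f,px,z):
    c,d=ray(f,px);return c+d*(z-c[2])/d[2]
def proj(f,P):
    P=np.atleast_2d(P);V=np.array(f['view']);p=P@V[:3,:3].T+V[:3,3]
    p=p*[1,-1,-1]
    return cv2.projectPoints(p,np.zeros(3),np.zeros(3),np.array(f['intrinsics']),np.array(f['dist_coeffs']))[0][:,0]
E
python3 - <<'E'
from h import *
a=grab('side','s0.png');b=grab('top','t0.png')
for f in(a,b):
    c=ray(f,(320,240));print(c)
s=monitor.read_state();print(s['ee_pos'],s['tcp_rot'],s['clock'])
E
```

```text
(array([ 0.31510518, -1.10527259,  1.28700926]), array([ 0.13558619,  0.59901579, -0.7892596 ]))
(array([ 0.42375598, -0.20576518,  1.2189514 ]), array([ 0.08380828,  0.00706732, -0.99660298]))
[0.22107274 0.55725712 0.23031617] [[-9.29487749e-01  3.68852247e-01 -7.37736911e-04]
 [ 3.68852962e-01  9.29486537e-01 -1.50667053e-03]
 [ 1.29977718e-04 -1.67254824e-03 -9.99998593e-01]] 0.1
```

View pics/s0.png

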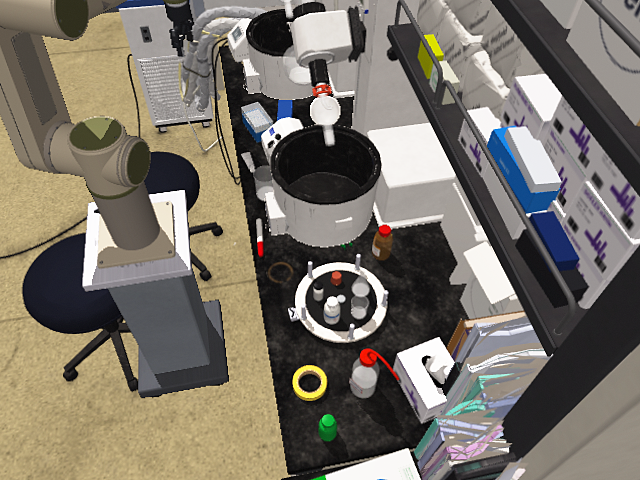

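View pics/t0.png

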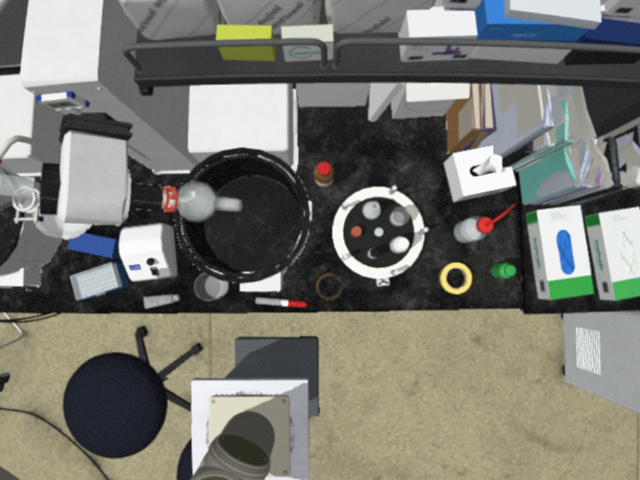

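Top view: carousel at about (379,232), arrow tongue at (383,281). Candidates for the bottle: the white stout capped one at (399,244), the slim vial at about (362,250), the green look-alike (504,270), a brown bottle with red cap (322,173) and the wash bottle (468,230). The white one on the disc fits the description, so I check it in a close crop.

Run:
```python
from h import *
a=cv2.imread('pics/s0.png')[245:350,280:400];b=cv2.imread('pics/t0.png')[178:292,322:436]
r=lambda i:cv2.resize(i,(400,400),interpolation=cv2.INTER_CUBIC)
cv2.imwrite('pics/c0.png',np.hstack([r(a),r(b)]))
```

```text
(no output)
```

View pics/c0.png

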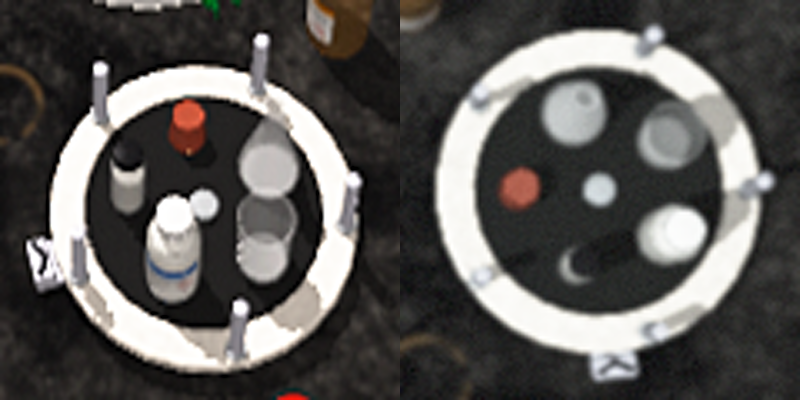

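```bash
cat > meas.py <<'E'
from h import *
def axis(f,guess=None):
    im=f['pixels'];m=cv2.inRange(im,(170,170,170),(255,255,255))
    m[:178]=0;m[292:]=0;m[:,:322]=0;m[:,436:]=0
    return m
E
python3 - <<'E'
from h import *
from scipy.optimize import least_squares
f=grab('top');g=grab('side')
T=lambda x,y:(322-.36+(x-400)*.285,178-.36+y*.285)
S=lambda x,y:(280-.35+x*.3,245-.37+y*.2625)
# disc edge from top view: dark->white along radial rays
gray=cv2.GaussianBlur(cv2.cvtColor(f['pixels'],cv2.COLOR_BGR2GRAY),(3,3),0).astype(float)
c0=T(600,190);P=[]
for a in np.radians(np.arange(0,360,4)):
    r=np.arange(36,58,.25);v=cv2.remap(gray.astype(np.float32),(c0[0]+r*np.cos(a)).astype(np.float32),(c0[1]+r*np.sin(a)).astype(np.float32),1).ravel()
    k=[i for i in range(len(v)-1) if v[i]>130>=v[i+1]]
    if k:P.append(onz(f,(c0[0]+r[k[-1]]*np.cos(a),c0[1]+r[k[-1]]*np.sin(a)),.024)[:2])
P=np.array(P)
s=least_squares(lambda p:np.hypot(*(P-p[:2]).T)-p[2],[*P.mean(0),.125],loss='soft_l1',f_scale=.002)
C=s.x[:2];print('axis',s.x, 'hub',onz(f,T(600,188),.05))
def pol(p):
    d=p[:2]-C;return np.round([*p[:2],np.hypot(*d),np.degrees(np.arctan2(d[1],d[0]))],4)
print('arrow',pol(onz(f,T(613,366),.018)),pol(onz(g,S(47,262),.018)))
for q in[(481,95),(655,33),(766,181),(656,330),(484,274)]:print('postT',pol(onz(f,T(*q),.084)))
for q in[(100,66),(262,38),(353,176),(240,304),(78,237)]:print('postS',pol(onz(g,S(*q),.084)))
print('bottle cap T',pol(onz(f,T(686,231),.109)),'S',pol(onz(g,S(174,208),.1)))
print('stopper T',pol(onz(f,T(520,187),.045)), 'flask rim',pol(onz(f,T(585,98),.109)))
E
```

```text
axis [ 0.54446273 -0.3546167   0.12545204] hub [ 0.54349744 -0.35276935  0.05      ]
arrow [ 4.093000e-01 -3.639000e-01  1.355000e-01 -1.760728e+02] [ 4.141000e-01 -3.719000e-01  1.315000e-01 -1.724682e+02]
postT [ 0.6097 -0.2625  0.1129 54.7167]
postT [  0.6548  -0.392    0.1165 -18.7375]
postT [  0.5438  -0.4712   0.1166 -90.3137]
postT [ 4.357000e-01 -3.872000e-01  1.135000e-01 -1.633342e+02]
postT [ 4.781000e-01 -2.625000e-01  1.135000e-01  1.257639e+02]
postS [ 4.790000e-01 -2.608000e-01  1.145000e-01  1.249099e+02]
postS [ 0.6144 -0.2619  0.1161 52.95  ]
postS [  0.6556  -0.3894   0.1165 -17.3762]
postS [  0.5453  -0.4688   0.1142 -89.5757]
postS [ 4.356000e-01 -3.957000e-01  1.164000e-01 -1.593484e+02]
bottle cap T [ 5.058000e-01 -4.064000e-01  6.460000e-02 -1.266926e+02] S [ 5.100000e-01 -3.972000e-01  5.470000e-02 -1.290172e+02]
stopper T [ 5.45500e-01 -2.92800e-01  6.19000e-02  8.90717e+01] flask rim [ 0.6026 -0.336   0.0611 17.7205]
```

Run:
```python
from h import *
f=grab('top');g=grab('side')
def tri(p,q):
    a,d=ray(f,p);b,e=ray(g,q)
    s=np.linalg.lstsq(np.c_[d,-e],b-a,rcond=None)[0];return ((a+d*s[0]+b+e*s[1])/2).round(3),np.linalg.norm(a+d*s[0]-b-e*s[1]).round(3)
print(tri((197,202),(325,110)),onz(f,(245,285),.2),onz(f,(195,223),.3))
X=np.array(monitor.read_state()['tcp_rot']);p0=np.array(monitor.read_state()['ee_pos'])
for w in[(.22,.557,.30),(.33,.40,.30),(.39,.225,.3),(.42,0,.3),(.42,-.2,.3),(.42,-.38,.25)]:
    print(w,((np.array(w)-p0)@X*100).round(1))
```

```text
(array([0.579, 0.047, 0.339]), np.float64(0.004)) [ 0.40840253 -0.02604845  0.2       ] [0.53986292 0.06167793 0.3       ]
(0.22, 0.557, 0.3) [ 0.1 -0.1 -6.9]
(0.33, 0.4, 0.3) [-15.9 -10.6  -6.9]
(0.39, 0.225, 0.3) [-28.  -24.7  -6.9]
(0.42, 0, 0.3) [-39.  -44.5  -6.9]
(0.42, -0.2, 0.3) [-46.4 -63.1  -6.9]
(0.42, -0.38, 0.25) [-53.1 -79.8  -1.9]
```

Emit:
{"name": "carry_out", "arguments": {"deltas": [{"tx": 0, "ty": 0, "tz": -4}, {"tx": 0, "ty": 0, "tz": -7}, {"tx": -3, "ty": -3, "tz": -7}, {"tx": -6.5, "ty": -6, "tz": -7}, {"tx": -10, "ty": -9, "tz": -7}, {"tx": -13, "ty": -11.7, "tz": -7}, {"tx": -16, "ty": -15, "tz": -7}, {"tx": -19, "ty": -18.5, "tz": -7}, {"tx": -22, "ty": -22, "tz": -7}, {"tx": -25, "ty": -25.8, "tz": -7}, {"tx": -27, "ty": -30, "tz": -7}, {"tx": -29, "ty": -34.5, "tz": -7}], "jaw": 3.5}}

```text
$.deltas[0]: bad value
```

Emit:
{"name": "carry_out", "arguments": {"deltas": [{"tx": 0, "ty": 0, "tz": -4, "yaw": 0}, {"tx": 0, "ty": 0, "tz": -7, "yaw": 0}, {"tx": -3, "ty": -3, "tz": -7, "yaw": 0}, {"tx": -6.5, "ty": -6, "tz": -7, "yaw": 0}, {"tx": -10, "ty": -9, "tz": -7, "yaw": 0}, {"tx": -13, "ty": -11.7, "tz": -7, "yaw": 0}, {"tx": -16, "ty": -15, "tz": -7, "yaw": 0}, {"tx": -19, "ty": -18.5, "tz": -7, "yaw": 0}, {"tx": -22, "ty": -22, "tz": -7, "yaw": 0}, {"tx": -25, "ty": -25.8, "tz": -7, "yaw": 0}, {"tx": -27, "ty": -30, "tz": -7, "yaw": 0}, {"tx": -29, "ty": -34.5, "tz": -7, "yaw": 0}], "jaw": 3.5}}

```text
clock: 1.5
ee_pos: [0.3635, 0.1284, 0.3013]
tcp_rot: [[-0.93, 0.369, 0.0], [0.369, 0.93, 0.0], [-0.0, 0.0, -1.0]]
wrist_force: [2.7, -1.5, -0.6]
grip_width: 0.0354
grasp_force: 0.0
```

Emit:
{"name": "carry_out", "arguments": {"deltas": [{"tx": -2, "ty": -4, "tz": 0, "yaw": 0.14}, {"tx": -4, "ty": -8, "tz": 0, "yaw": 0.28}, {"tx": -5.4, "ty": -11.8, "tz": 0, "yaw": 0.42}, {"tx": -7, "ty": -16, "tz": 0, "yaw": 0.56}, {"tx": -9, "ty": -20.5, "tz": 0, "yaw": 0.7}, {"tx": -11.5, "ty": -25, "tz": 0, "yaw": 0.84}, {"tx": -13.8, "ty": -29, "tz": 0, "yaw": 0.98}, {"tx": -16, "ty": -32, "tz": 0, "yaw": 1.12}, {"tx": -18, "ty": -35, "tz": 0, "yaw": 1.26}, {"tx": -20, "ty": -38, "tz": 0, "yaw": 1.4}, {"tx": -22.6, "ty": -41.6, "tz": 0, "yaw": 1.54}, {"tx": -22.6, "ty": -41.6, "tz": 0, "yaw": 1.68}]}}

```text
clock: 2.7
ee_pos: [0.4198, -0.3438, 0.2987]
tcp_rot: [[0.476, 0.879, -0.003], [0.879, -0.476, 0.001], [-0.0, -0.003, -1.0]]
wrist_force: [-0.5, 1.0, -0.4]
grip_width: 0.0349
grasp_force: 0.0
```

Emit:
{"name": "carry_out", "arguments": {"deltas": [{"tx": 0, "ty": 0, "tz": 0, "yaw": 0.14}, {"tx": 0, "ty": 0, "tz": 0, "yaw": 0.28}, {"tx": 0, "ty": 0, "tz": 0, "yaw": 0.42}, {"tx": 0, "ty": 0, "tz": 0, "yaw": 0.56}, {"tx": 0, "ty": 0, "tz": 0, "yaw": 0.7}, {"tx": 0, "ty": 0, "tz": 0, "yaw": 0.76}, {"tx": 0, "ty": 0, "tz": 0, "yaw": 0.76}, {"tx": 0, "ty": 0, "tz": 0, "yaw": 0.76}]}}

```text
clock: 3.5
ee_pos: [0.4202, -0.3399, 0.3013]
tcp_rot: [[0.947, 0.32, -0.0], [0.32, -0.947, 0.0], [-0.0, -0.0, -1.0]]
wrist_force: [-0.5, -0.2, 0.8]
grip_width: 0.0349
grasp_force: 0.0
```

Run:
```python
from h import *
w=grab('wrist','w1.png');s=monitor.read_state();print(s['ee_pos'],np.round(s['tcp_rot'],3),s['q'],ray(w,(320,240)))
np.save('w1.npy',w,allow_pickle=True)
```

```text
[ 0.42019895 -0.3399458   0.30128485] [[ 0.947  0.32  -0.   ]
 [ 0.32  -0.947 -0.   ]
 [-0.    -0.    -1.   ]] [-4.44075122e+01 -2.85171651e+00  8.86263361e+01 -2.14763274e-03
  9.42269093e+01  2.69248133e+01] (array([ 0.48786326, -0.31669393,  0.44287273]), array([-0.26970581, -0.09723541, -0.95804165]))
```

View pics/w1.png

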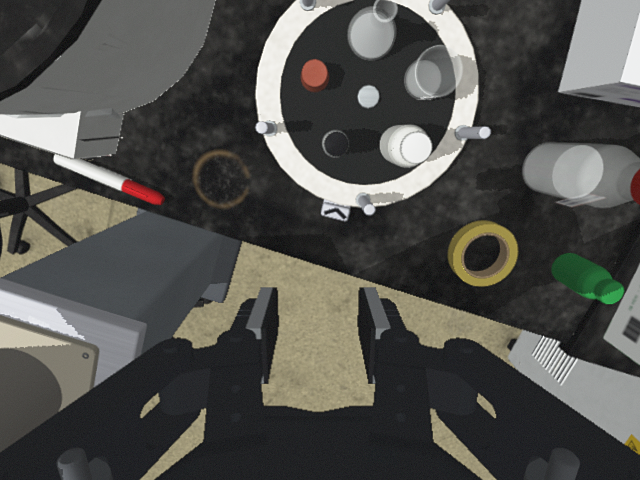

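The wrist view shows the bottle cap at (412,145), the hub at (368,97), the arrow tongue at (335,212) and the near post top at (367,203). Measuring these.

```bash
cat > meas.py <<'E'
from h import *
from scipy.optimize import least_squares
def disc(f,c0,rmin,rmax):
    gray=cv2.GaussianBlur(cv2.cvtColor(f['pixels'],cv2.COLOR_BGR2GRAY),(3,3),0).astype(np.float32);P=[]
    for a in np.radians(np.arange(0,360,4)):
        r=np.arange(rmin,rmax,.25);x=(c0[0]+r*np.cos(a)).astype(np.float32);y=(c0[1]+r*np.sin(a)).astype(np.float32)
        ok=(x>1)&(x<638)&(y>1)&(y<478);v=cv2.remap(gray,x,y,1).ravel()
        k=[i for i in range(len(v)-1) if ok[i] and ok[i+1] and v[i]>130>=v[i+1]]
        if k:P.append(onz(f,(x[k[-1]],y[k[-1]]),.024)[:2])
    P=np.array(P)
    return least_squares(lambda p:np.hypot(*(P-p[:2]).T)-p[2],[*P.mean(0),.125],loss='soft_l1',f_scale=.001).x
def pol(p,C):
    d=p[:2]-C[:2];return np.round([*p[:2],np.hypot(*d),np.degrees(np.arctan2(d[1],d[0]))],4)
E
python3 - <<'E'
from meas import *
w=np.load('w1.npy',allow_pickle=True).item()
C=disc(w,(368,97),85,128);print(C)
print('hub',onz(w,(368,96),.04),'cap',pol(onz(w,(415,146),.109),C),'post',pol(onz(w,(369.5,209),.084),C),'posts',pol(onz(w,(487,132),.084),C),pol(onz(w,(261,127.5),.084),C))
print('arrow',pol(onz(w,(335,212),.018),C))
c=w['pixels'][180:235,300:400]
cv2.imwrite('pics/w1c.png',cv2.resize(c,None,fx=8,fy=8,interpolation=cv2.INTER_CUBIC))
E
```

```text
[ 0.54225223 -0.35542424  0.12333762]
hub [ 0.54196098 -0.35452128  0.04      ] cap [ 5.06500e-01 -4.03900e-01  6.03000e-02 -1.26387e+02] post [ 4.346000e-01 -3.906000e-01  1.133000e-01 -1.619122e+02] posts [  0.5436  -0.4724   0.117  -89.3395] [ 4.761000e-01 -2.625000e-01  1.140000e-01  1.254668e+02]
arrow [ 4.078000e-01 -3.657000e-01  1.348000e-01 -1.756427e+02]
```

View pics/w1c.png

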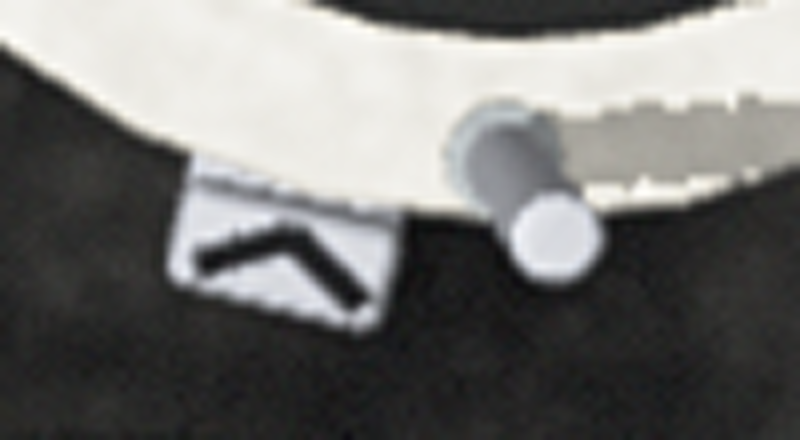

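Emit:
{"name": "carry_out", "arguments": {"deltas": [{"tx": -0.3, "ty": 2.6, "tz": 3, "yaw": 0}, {"tx": -0.55, "ty": 5.2, "tz": 7, "yaw": 0}, {"tx": -0.55, "ty": 5.2, "tz": 11, "yaw": 0}, {"tx": -0.55, "ty": 5.2, "tz": 15, "yaw": 0}, {"tx": -0.55, "ty": 5.2, "tz": 18, "yaw": 0}, {"tx": -0.55, "ty": 5.2, "tz": 20, "yaw": 0}, {"tx": -0.55, "ty": 5.2, "tz": 20, "yaw": 0}, {"tx": -0.55, "ty": 5.2, "tz": 20, "yaw": 0}], "jaw": 2.8}}

```text
clock: 4.35
ee_pos: [0.4316, -0.391, 0.1017]
tcp_rot: [[0.948, 0.319, -0.0], [0.319, -0.948, 0.0], [-0.0, -0.0, -1.0]]
wrist_force: [-0.4, 0.3, -0.2]
grip_width: 0.0283
grasp_force: 0.0
```

Run:
```python
from h import *
w=grab('wrist','w2.png')
np.save('w2.npy',w,allow_pickle=True)
```

```text
(no output)
```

View pics/w2.png

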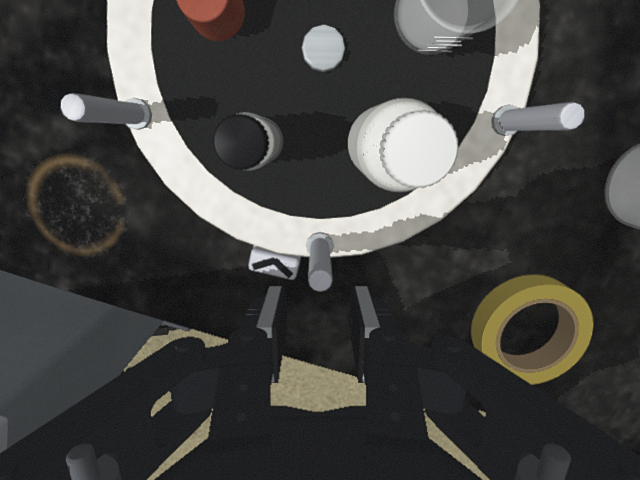

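Emit:
{"name": "carry_out", "arguments": {"deltas": [{"tx": 0, "ty": 0, "tz": 1.5, "yaw": 0}, {"tx": 0, "ty": 0, "tz": 3, "yaw": 0}, {"tx": 0, "ty": 0, "tz": 4.5, "yaw": 0}, {"tx": 0, "ty": 0, "tz": 5.3, "yaw": 0}, {"tx": 0, "ty": 0, "tz": 5.3, "yaw": 0}, {"tx": 0, "ty": 0, "tz": 5.3, "yaw": 0}]}}

```text
clock: 5.0
ee_pos: [0.4314, -0.3909, 0.048]
tcp_rot: [[0.948, 0.318, -0.0], [0.318, -0.948, 0.0], [-0.0, -0.001, -1.0]]
wrist_force: [0.3, 0.2, 1.1]
grip_width: 0.028
grasp_force: 0.0
```

Emit:
{"name": "carry_out", "arguments": {"deltas": [{"tx": 0.01, "ty": -0.41, "tz": 0, "yaw": 0.035}, {"tx": 0.04, "ty": -0.92, "tz": 0, "yaw": 0.079}, {"tx": 0.09, "ty": -1.43, "tz": 0, "yaw": 0.122}, {"tx": 0.16, "ty": -1.93, "tz": 0, "yaw": 0.166}, {"tx": 0.26, "ty": -2.43, "tz": 0, "yaw": 0.209}, {"tx": 0.37, "ty": -2.93, "tz": 0, "yaw": 0.253}, {"tx": 0.51, "ty": -3.42, "tz": 0, "yaw": 0.297}, {"tx": 0.67, "ty": -3.91, "tz": 0, "yaw": 0.34}, {"tx": 0.85, "ty": -4.38, "tz": 0, "yaw": 0.384}, {"tx": 1.05, "ty": -4.85, "tz": 0, "yaw": 0.428}, {"tx": 1.28, "ty": -5.31, "tz": 0, "yaw": 0.471}, {"tx": 1.28, "ty": -5.31, "tz": 0, "yaw": 0.471}]}}

```text
clock: 6.2
ee_pos: [0.4274, -0.3367, 0.0493]
tcp_rot: [[0.989, -0.147, 0.001], [-0.147, -0.989, -0.001], [0.001, 0.001, -1.0]]
wrist_force: [0.1, -0.6, 0.7]
grip_width: 0.028
grasp_force: 0.0
```

Run:
```python
from h import *
w=grab('wrist','w3.png');f=grab('top')
cv2.imwrite('pics/w3c.png',np.hstack([cv2.resize(w['pixels'],(440,330)),cv2.resize(f['pixels'][178:292,322:436],(330,330),interpolation=cv2.INTER_CUBIC)]))
np.save('w3.npy',w,allow_pickle=True);np.save('f3.npy',f,allow_pickle=True)
print(monitor.read_state()['wrist_force'])
```

```text
[ 0.07100073  0.01069661 -0.0389359 ]
```

View pics/w3c.png

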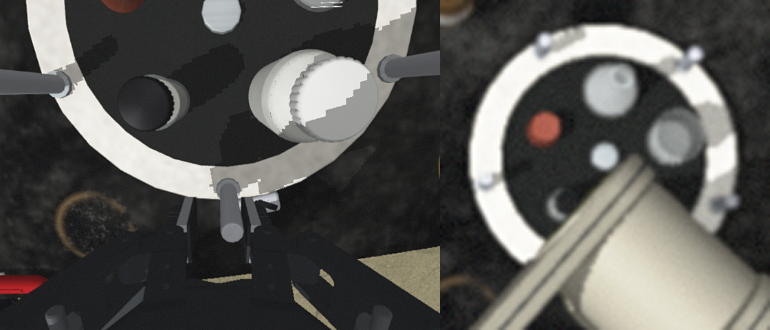

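The post sits between the fingertips at about (335,330 in the full wrist frame) and the disc is turning with it. I continue the arc.

Emit:
{"name": "carry_out", "arguments": {"deltas": [{"tx": 0.01, "ty": -0.41, "tz": 0, "yaw": 0.035}, {"tx": 0.04, "ty": -0.92, "tz": 0, "yaw": 0.079}, {"tx": 0.09, "ty": -1.43, "tz": 0, "yaw": 0.122}, {"tx": 0.16, "ty": -1.93, "tz": 0, "yaw": 0.166}, {"tx": 0.26, "ty": -2.43, "tz": 0, "yaw": 0.209}, {"tx": 0.37, "ty": -2.93, "tz": 0, "yaw": 0.253}, {"tx": 0.51, "ty": -3.42, "tz": 0, "yaw": 0.297}, {"tx": 0.67, "ty": -3.91, "tz": 0, "yaw": 0.34}, {"tx": 0.85, "ty": -4.38, "tz": 0, "yaw": 0.384}, {"tx": 0.85, "ty": -4.38, "tz": 0, "yaw": 0.384}, {"tx": 0.85, "ty": -4.38, "tz": 0, "yaw": 0.384}]}}

```text
clock: 7.4
ee_pos: [0.4417, -0.2949, 0.0485]
tcp_rot: [[0.863, -0.505, 0.0], [-0.505, -0.863, -0.0], [0.0, 0.0, -1.0]]
wrist_force: [0.1, 0.3, 0.3]
grip_width: 0.0278
grasp_force: 0.0
```

Run:
```python
from meas import *
w=grab('wrist','w4.png')
np.save('w4.npy',w,allow_pickle=True)
```

```text
(no output)
```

View pics/w4.png

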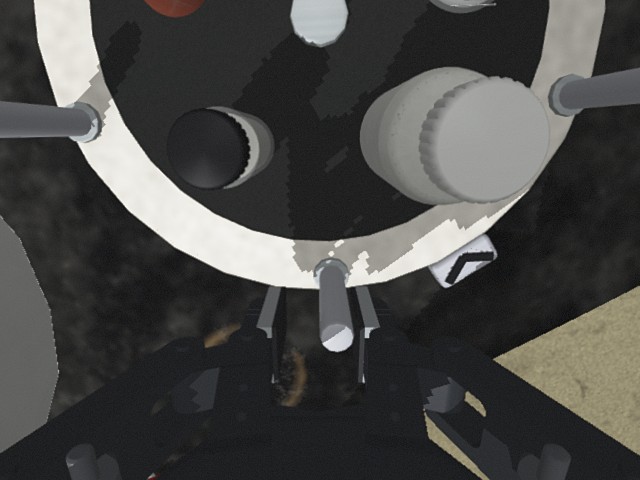

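Run:
```python
from meas import *
w=np.load('w4.npy',allow_pickle=True).item()
C=np.array([.5425,-.3553])
print('cap',pol(onz(w,(488,140),.109),C),'post',pol(onz(w,(338,339),.084),C),'collar',pol(onz(w,(331,272),.028),C))
print('otherposts collars',pol(onz(w,(84,122),.028),C),pol(onz(w,(567,94),.028),C))
print('arrow',pol(onz(w,(466,264),.018),C),'hub',pol(onz(w,(319,17),.035),C))
```

```text
cap [ 4.832000e-01 -3.635000e-01  5.990000e-02 -1.721466e+02] post [ 4.420000e-01 -3.035000e-01  1.131000e-01  1.527331e+02] collar [ 4.440000e-01 -3.043000e-01  1.109000e-01  1.526109e+02]
otherposts collars [ 0.5607 -0.2451  0.1117 80.5976] [ 4.638000e-01 -4.344000e-01  1.116000e-01 -1.348441e+02]
arrow [ 4.086000e-01 -3.654000e-01  1.343000e-01 -1.757039e+02] hub [ 5.412000e-01 -3.542000e-01  1.800000e-03  1.391511e+02]
```

Emit:
{"name": "carry_out", "arguments": {"deltas": [{"tx": 0.0, "ty": -0.2, "tz": 0, "yaw": 0.017}, {"tx": 0.01, "ty": -0.4, "tz": 0, "yaw": 0.034}, {"tx": 0.02, "ty": -0.6, "tz": 0, "yaw": 0.051}, {"tx": 0.03, "ty": -0.75, "tz": 0, "yaw": 0.064}, {"tx": 0.03, "ty": -0.86, "tz": 0, "yaw": 0.073}, {"tx": 0.03, "ty": -0.86, "tz": 0, "yaw": 0.073}, {"tx": 0.03, "ty": -0.86, "tz": 0, "yaw": 0.073}]}}

```text
clock: 8.15
ee_pos: [0.4462, -0.2871, 0.0482]
tcp_rot: [[0.823, -0.568, -0.0], [-0.568, -0.823, 0.0], [-0.0, -0.0, -1.0]]
wrist_force: [-0.2, 0.1, -0.6]
grip_width: 0.0284
grasp_force: 0.0
```

Emit:
{"name": "carry_out", "arguments": {"deltas": [{"tx": 0.0, "ty": 0.3, "tz": 0, "yaw": 0}, {"tx": 0.0, "ty": 0.7, "tz": 0, "yaw": 0}, {"tx": 0.0, "ty": 0.7, "tz": 0, "yaw": 0}, {"tx": 0.0, "ty": 0.7, "tz": -2, "yaw": 0}, {"tx": 0.0, "ty": 0.7, "tz": -5, "yaw": 0}, {"tx": 0.0, "ty": 0.7, "tz": -9, "yaw": 0}, {"tx": -1, "ty": 0.7, "tz": -13, "yaw": 0}, {"tx": -2, "ty": 0.7, "tz": -17, "yaw": 0}, {"tx": -3, "ty": 0.7, "tz": -20, "yaw": 0}, {"tx": -3, "ty": 0.7, "tz": -20, "yaw": 0}, {"tx": -3, "ty": 0.7, "tz": -20, "yaw": 0}]}}

```text
clock: 9.25
ee_pos: [0.4179, -0.2764, 0.2492]
tcp_rot: [[0.823, -0.568, 0.002], [-0.568, -0.823, -0.002], [0.002, 0.0, -1.0]]
wrist_force: [-0.5, -0.7, -0.8]
grip_width: 0.0277
grasp_force: 0.0
```

Run:
```python
from meas import *
w=grab('wrist','w5.png')
np.save('w5.npy',w,allow_pickle=True);print(monitor.read_state()['wrist_force'])
print(proj(w,[[.5425,-.3553,.024]]))
```

```text
[ 0.0249533   0.13328875 -0.23959966]
[[310.58864428  51.58025315]]
```

View pics/w5.png

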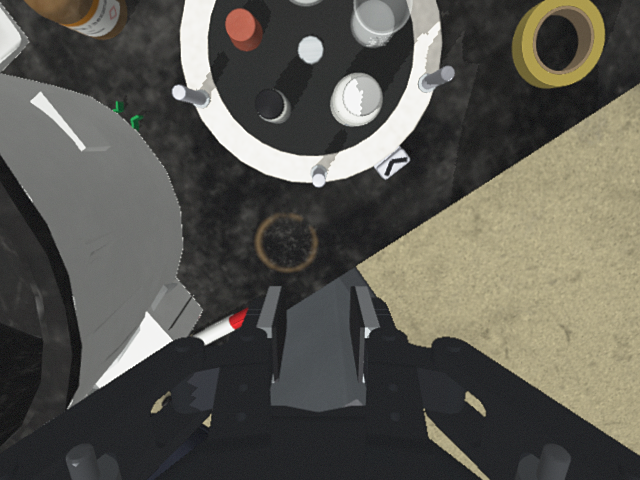

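The bottle cap is at about (363,98), the arrow at (392,161), and the hub at (311,50). The hand is clear. Measuring numerically with a last crop.

Run:
```python
from meas import *
w=np.load('w5.npy',allow_pickle=True).item()
C=disc(w,(311,52),90,155);print(C)
print('cap',pol(onz(w,(363,98),.109),C),'posts',[pol(onz(w,p,.084),C)[2:] for p in[(180,92.5),(319.5,180),(447,73)]],'arrow',pol(onz(w,(393,161.5),.018),C))
A=[.5425,-.3553]
for a in(-174.7,-175.7,-176.7):
    u=np.array([np.cos(np.radians(a)),np.sin(np.radians(a))]);print(a,proj(w,[[*(C[:2]+u*r),z] for r,z in((.13,.018),(.062,.109))]).round(1).tolist())
cv2.imwrite('pics/w5c.png',cv2.resize(w['pixels'][30:195,290:470],None,fx=3.6,fy=3.6,interpolation=cv2.INTER_CUBIC))
```

```text
[ 0.54251666 -0.35494043  0.12331098]
cap [ 4.789000e-01 -3.604000e-01  6.380000e-02 -1.750901e+02] posts [array([ 0.113 , 77.1533]), array([1.135000e-01, 1.496407e+02]), array([ 1.139000e-01, -1.384515e+02])] arrow [ 4.104000e-01 -3.665000e-01  1.326000e-01 -1.749837e+02]
-174.7 [[392.0, 159.1], [362.0, 95.6]]
-175.7 [[390.2, 160.5], [360.8, 96.6]]
-176.7 [[388.4, 161.9], [359.6, 97.6]]
```

View pics/w5c.png

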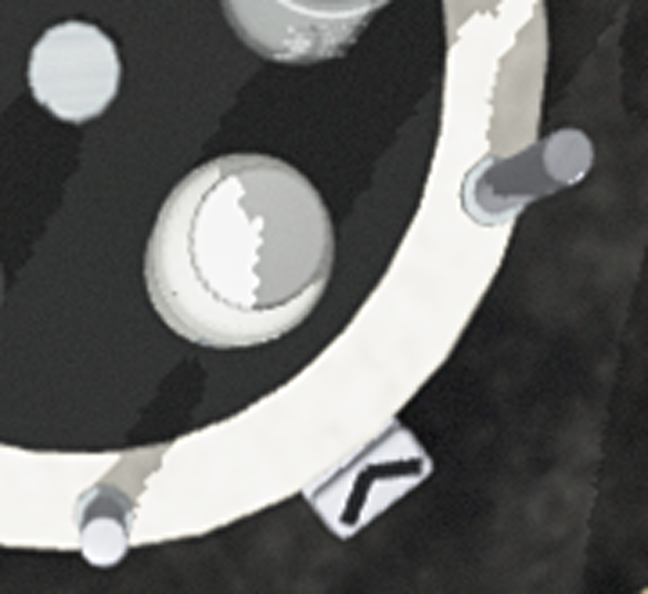

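Run:
```python
from meas import *
w=np.load('w5.npy',allow_pickle=True).item()
w1=np.load('w1.npy',allow_pickle=True).item()
k=lambda x,y:(290+x/3.6-.36,30+y/3.6-.36)
k1=lambda x,y:(300+x/8-.44,180+y/8-.44)
for C in([.5425,-.3553],[.5425,-.3549],[.5435,-.3549]):
  print([pol(onz(w,k(*p),z),C)[2:] for p,z in(((368,470),.018),((383.5,491),.018),((389.5,503),.018),((262,240),.109),((569,155),.084),((104,541),.084))])
  print([pol(onz(w1,k1(*p),.018),C)[2:] for p in((293,233),(282,285),(275,300))])
print(onz(w,k(74,72),.04),onz(w,k(74,72),.03))
```

```text
[array([ 1.307000e-01, -1.751939e+02]), array([ 1.383000e-01, -1.752134e+02]), array([ 1.422000e-01, -1.754812e+02]), array([ 6.250000e-02, -1.750556e+02]), array([ 1.142000e-01, -1.384002e+02]), array([1.136000e-01, 1.490633e+02])]
[array([ 1.308000e-01, -1.754541e+02]), array([ 1.390000e-01, -1.752661e+02]), array([ 1.415000e-01, -1.754456e+02])]
[array([ 1.308000e-01, -1.750192e+02]), array([ 1.384000e-01, -1.750483e+02]), array([ 1.422000e-01, -1.753205e+02]), array([ 6.260000e-02, -1.746907e+02]), array([ 1.144000e-01, -1.382504e+02]), array([1.133000e-01, 1.492367e+02])]
[array([ 1.308000e-01, -1.752794e+02]), array([ 1.390000e-01, -1.751018e+02]), array([ 1.415000e-01, -1.752842e+02])]
[array([ 1.31800e-01, -1.75057e+02]), array([ 1.394000e-01, -1.750838e+02]), array([ 1.432000e-01, -1.753532e+02]), array([ 6.360000e-02, -1.747741e+02]), array([ 1.152000e-01, -1.385817e+02]), array([1.142000e-01, 1.494933e+02])]
[array([ 1.318000e-01, -1.753152e+02]), array([ 1.400000e-01, -1.751368e+02]), array([ 1.425000e-01, -1.753172e+02])]
[ 0.54113745 -0.35426828  0.04      ] [ 0.54298481 -0.35532628  0.03      ]
```

The arrow is at -175.3° and the bottle at about -174.9°, so they agree to about half a degree and the hand is clear. Handing in.

```bash
python3 -c "
from station import env;print(env.job_done())"
```

```text
the job is handed in; nothing more can be done
None
```

I turned the carousel clockwise by about 49° with the fingertips on one post, leaving the bottle within about half a degree of the arrow by the wrist camera, then lifted the hand clear and handed the job in at about 9 s.

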